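Set the key deburring brush to speed six and start it

ROBOT

A 7-joint arm with a two-finger parallel gripper is mounted at the origin on the work surface. World frame = base frame: x ahead of the robot, y to its left, z up, the work surface at z = 0. Lengths are in m, angles in rad, forces in N, time in s.
With the tool pointing down it reaches from about 0.425 to 0.875 m from the base axis. Payload 8.4 kg.
Tool frame: the origin (TCP) lies on the front face of the gripper's body, between the roots of the fingers; the fingertips stand 73 mm ahead of it and the grasp point (between the pads) lies 54 mm ahead of it; z points along the fingers, y is the line along which they close (so a half turn about z gives the same grasp; the last joint's range is limited). The gripper opens to 85 mm and grips with 20 to 120 N. Pads are 22 mm wide; open, the fingers measure 114 mm over their backs; the gripper's body (76 mm by 85 mm) begins 54 mm behind the grasp point. The pads swing forward as they close: fully open they stand 13 mm farther back than shut.
Start: joints at [1.085, 0.333, 0.04, 1.465, -0.013, 1.343, -0.059], TCP at [0.245, -0.602, 0.304] pointing down, gripper open.
Joint ranges: [-2.58, 2.58], [-0.38, 2.09], [-1.3, 1.39], [0.25, 2.4], [-1.5, 4.64], [0.08, 2.09], [-2.65, 2.65]. Speed limits (rad/s): [2.22, 2.22, 2.79, 2.79, 3.14, 3.14, 3.14].

INTERFACE

Orientations are given as a 3x3 rotation matrix whose columns are the frame's x, y, z axes.
In Python, from plant import robot, imaging, workorder gives the robot as it stands.
- The arm moves only by the tool step_arm, never from a script. Its argument "increments" is a list of rows, each a list of 7 numbers: the turn, a rotation vector about the tool's x, y, z in units of 5 degrees (1.0 is 5 degrees), then the shift along the tool's x, y, z in units of 40 mm (1.0 is 40 mm), then the closure in counts, from 0 (fully open) to 255 (shut). A call has 1 to 8 rows; each row shifts and turns the commanded pose from where the row before left it, along the tool's axes as they then stand; what a row does not reach is not made up. A row lasts 1/12 s, in which the tool goes at most 41.7 mm and 7.16 degrees, less where a joint would pass 70% of its speed; a pose out of reach is approached as far as the arm can. A call is refused whole if a number of a shift passes 1 or a number of a turn 1, either way. A call with a gripper value outside its range is refused whole. The fingers move at their own pace and stop on an object; the grip force is fixed at half the most. Time passes only in rows, so rows that do not move let the fingers close. It gives the time, the measured TCP pose, the force, the opening and the grip force at its end, in the units of the state.
- robot.sense(): the state, without advancing time (a new reading comes with each control period).
- imaging.get_image(name): name is "side" or "top"; returns a dict with "color" (400x640x3 uint8, red, green, blue), "depth" (400x640 float32, m along the optical axis (not along the pixel's ray), 0 where there is no reading), "mtx" (3x3 intrinsics, pixels), "k1" (the pictures are not rectified: a ray, as slopes to the right and down, at radius r is drawn at 1 + k1 r^2 times it, then the intrinsics apply), "origin" and "attitude" of the camera in the world. Camera axes: x right, y up, looking along -z (the intrinsics and any distortion apply to the point x, -y, -z); pixel columns grow to the right and rows downward; lengths in m; the calibration is good to about 2 mm. A picture is of the moment at which its call begins.
- workorder.finish_job(): hands the job in; it is judged then, once.
The state is a dict: "time": time; "qpos": joint angles; "qvel": joint speeds; "joint_efforts": joint torques, N m; "ee_pos": TCP position; "orientation": TCP orientation; "contact_force": force on the tool from outside, world axes, zero at the start; "moment": the same for the moment, N m; "opening": opening from 0.0 (shut) to 1.0 (fully open); "grasp_force": force on a finger pad.
Only numpy, scipy, OpenCV 4.12 (cv2) and the standard library are available. Lean on these libraries where they do the work, as an engineer would, in place of code of your own. Each camera call takes 0.05 s, during which the arm holds its last target. There are 200 camera calls.

TASK

On the controller of the key deburring brush, push the lever of the big speed selector round with a fingertip, gently, counting the clicks, until it points at the sixth dot and rests there, counted clockwise from the smallest. Then press the start button fully down with a fingertip and let it come up again. Do not press start at any other speed, and leave the small timer knob and the things standing about where they are.

Things in the scene. Friction and masses are not known exactly. Their poses are not given: they have to be found in the camera images.
- controller: the speed controller: a low grey steel box, 190 (x) by 330 (y) mm with a flat brushed metal top panel 60 mm above the bench, screwed down. Origin at the centre of its underside on the bench; its x axis points away from the robot's side of the box (12 o'clock for someone at its front), y to the left along its long side, z up. It stands turned by up to about 25 degrees.
- speed_axis (a point): point on the panel surface on the vertical turning axis of the big speed selector (70 mm left of the box's centre line). Round it eight black dots lie flat on the panel at 68 mm from the axis, 30 degrees apart and growing from 5 to 15 mm diameter: the first and smallest stands 105 degrees to the left of (counter-clockwise from, seen from above) the box's x axis, and they run clockwise over the far side to the eighth and largest, 105 degrees to the right.
- speed_tip (a point): the outer end of the selector's lever, at its top: 56 mm from the axis, 32 mm above the panel. The selector is black: a round hub of 32 mm diameter, and one lever 12 mm wide that reaches from the hub out to 56 mm, with upright sides from 6 to 32 mm above the panel and a white line along its top that points at the dots. The hub's top is also 32 mm above the panel. The space around it on the panel is free.
- speed (a joint): selector angle in rad: 0 at the first dot, growing clockwise seen from above by 0.524 a dot, 3.665 at the eighth; stops 0.1 beyond both ends. Each dot is a sprung detent: push the lever half way to the next dot (0.26 rad) with 3 to 4 N sideways at 40 to 50 mm from the axis (nearer in takes more) and it snaps ahead into it; let go, it stays. Starts at the first, second or third dot.
- start_top (a point): centre of the top face of the start button: a grey round cap 30 mm across, in a steel housing on the panel at the near right of the box. It moves straight down.
- start (a joint): travel of the start button in m: 0 up, 0.006 fully down (about 5 N); springs back up when let go.
- timer_mark (a point): end of the white line on the small round timer knob (26 mm diameter, 18 mm tall, at the far right of the panel, about 80 mm beyond the start button), 12 mm from its axis, on its top. It is to stay as it is.
- lock_core: bystander: upright brass lock core, diameter 25 mm, 32 mm tall, standing loose on the controller's top panel; origin at the centre of its underside
- mug: bystander: white mug, rim diameter 80 mm, 92 mm tall; origin at the centre of its underside
- tape: bystander: roll of paper tape lying flat, diameter 96 mm, 24 mm tall; origin at the centre of its underside
- carton: bystander: cardboard carton 70 x 110 mm, 85 mm tall; origin at the centre of its underside
- dropper: bystander: small clear bottle with a white cap, diameter 36 mm, 110 mm tall; origin at the centre of its underside
- padlock: bystander: brass padlock lying flat, body 50 x 44 x 24 mm with a steel shackle; origin under the body's centre
- driver: bystander: screwdriver lying on the bench; origin about its middle

How it is judged:
On the way, in this order (a step that is already met when the one before it is completed fails the run):
1. the fingers push the selector's lever, still short of the sixth dot (contact force between the fingers and speed above 0.5 N and value of joint speed below 2.4 rad), for 0.04 s.
2. the selector rests at the sixth dot, start not yet pressed (value of joint speed between 2.488 and 2.74799 rad and velocity of joint speed between -0.1 and 0.1 rad/s and value of joint start below 0.002 m), for 0.3 s.
3. the start button is pressed fully down by the fingers (value of joint start above 0.0048 m and contact force between the fingers and start above 0.5 N and value of joint speed between 2.488 and 2.74799 rad), for 0.05 s.
At the end, for the whole second after the job is handed in: The speed selector rests within 0.13 rad (7 degrees) of the sixth dot (2.618 rad), the start button has been pressed at that speed (4.8 of its 6 mm) and is up again (under 1.5 mm), the timer mark has moved less than 6 mm and no bystander more than 20 mm (value of joint speed between 2.488 and 2.74799 rad and velocity of joint speed between -0.1 and 0.1 rad/s and value of joint start below 0.0015 m and distance of each of lock_core, mug, tape, carton, dropper, padlock, driver from where it was at the start of the episode below 0.02 m and distance of timer_mark from where it was at the start of the episode below 0.006 m); the robot touches nothing.
It fails at once if start pressed (over 2.5 mm) while the selector is not at the sixth dot (value of joint start above 0.0025 m and not (value of joint speed between 2.41799 and 2.818 rad)).
It fails at once if the selector is forced or squeezed (over 25 N from the fingers) (contact force between the fingers and speed above 25 N).
It fails at once if the timer knob is turned (its mark moves over 6 mm) (distance of timer_mark from where it was at the start of the episode above 0.006 m).
It fails at once if a bystander is lifted, knocked over or shifted over 20 mm (distance of any of lock_core, mug, tape, carton, dropper, padlock, driver from where it was at the start of the episode above 0.02 m or angle between any of lock_core, mug, dropper, carton's own z axis and vertical above 0.35 rad).
It also fails if it takes over 64 s, if anything falls off the work surface, if the arm or the gripper's body presses on something with over 40 N, if the wrist force passes 120 N, or if a joint passes its speed limit or range.

## Working session

There is one attempt and no reset: what is moved stays moved. The work goes in short steps, Python scripts to look and compute and a tool call to move; the robot and the scene stay as the last step left them, time stands still between calls to the robot, and variables do not carry over. Pictures are saved under pics/ and viewed, at most 10 in all, crops included, and the job is handed in when it is done.

Besides the shell and the picture viewer there is one more tool, called after "Request:" as a command line: name --pt "numbers of a row" for each row, then --argument value for the rest. step_arm: Moves the arm, as the interface text tells. Its arguments: {"type":"object","properties":{"increments":{"type":"array"}},"required":["increments"]}

```bash
mkdir -p pics
cat > h.py <<'E'
import numpy as np, cv2
from plant import robot, imaging, workorder
def ray(im,u,v):
    K=im["mtx"]; d=np.array([(u-K[0,2])/K[0,0],(v-K[1,2])/K[1,1]])
    p=d.copy()
    for _ in range(20): p=d/(1+im["k1"]*(p@p))
    return np.asarray(im["attitude"])@np.array([p[0],-p[1],-1.0])
def onz(im,u,v,z):
    r=ray(im,u,v); o=np.asarray(im["origin"]); return o+r*(z-o[2])/r[2]
def pix(im,P):
    c=np.asarray(im["attitude"]).T@(np.asarray(P)-im["origin"]); s=np.array([c[0],-c[1]])/-c[2]
    s=s*(1+im["k1"]*(s@s)); K=im["mtx"]; return np.array([K[0,0]*s[0]+K[0,2],K[1,1]*s[1]+K[1,2]])
def shot(n,f):
    im=imaging.get_image(n); cv2.imwrite("pics/"+f,im["color"][:,:,::-1]); return im
E
python3 - <<'E'
from h import *
for n in("top","side"):
    im=shot(n,n+"0.png"); print(n,im["origin"],np.round(im["attitude"],3),im["mtx"],im["k1"])
s=robot.sense();print(s)
E
```

```text
top [0.48375562 0.05278355 1.16241327] [[ 0.026  0.998 -0.064]
 [-0.999  0.024 -0.03 ]
 [-0.028  0.065  0.997]] [[377.67209549   0.         319.35530481]
 [  0.         377.67209549 194.55570858]
 [  0.           0.           1.        ]] -0.024784306873701353
side [0.36466414 0.8021496  0.84750951] [[-0.967  0.189 -0.171]
 [-0.255 -0.685  0.683]
 [ 0.012  0.703  0.711]] [[485.99117408   0.         321.17979511]
 [  0.         485.99117408 198.29317665]
 [  0.           0.           1.        ]] 0.045607378496438214
{'time': 0.1, 'qpos': array([ 1.08476237,  0.33383219,  0.03988172,  1.46618339, -0.01340791,
        1.34329484, -0.05848212]), 'qvel': array([-0.00175632, -0.00120383,  0.00131713, -0.00059453, -0.00070393,
       -0.0011133 ,  0.00171245]), 'joint_efforts': array([ 4.97985282e-03, -6.60016394e+01,  1.37116000e+00, -4.06477404e+01,
        1.71574415e-02,  8.91882170e-03, -7.75211993e-05]), 'ee_pos': array([ 0.24508312, -0.60169472,  0.30311517]), 'orientation': array([[ 9.26110906e-01,  3.77250832e-01, -6.31425603e-04],
       [ 3.77251349e-01, -9.26109988e-01,  1.30719566e-03],
       [-9.16289072e-05, -1.44881432e-03, -9.99998946e-01]]), 'contact_force': array([-0.27062931, -0.59571478, -0.20471008]), 'moment': array([ 0.02667766, -0.02006207,  0.02025864]), 'grasp_force': 0.0, 'opening': 1.0012488086490692}
```

View pics/top0.png

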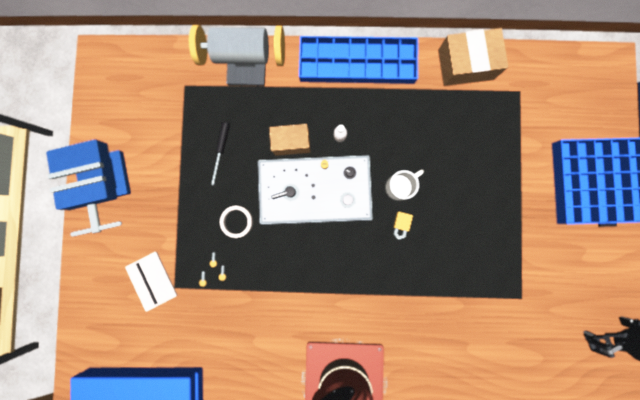

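View pics/side0.png

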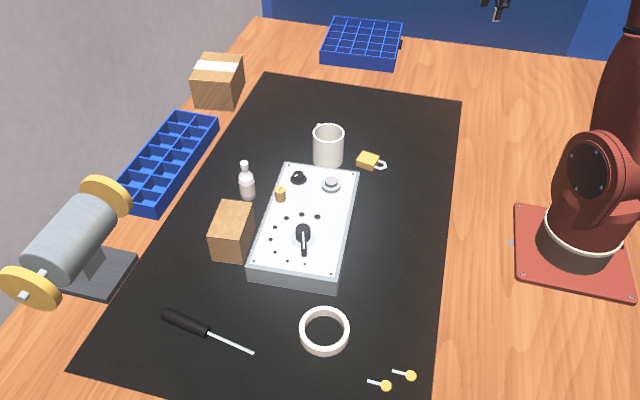

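The top view shows the box at about (258–372, 156–223), with the hub near (291,191), the lever pointing left to (272,197), start at (348,200), timer at (349,172) and the lock core at (325,165). The side view agrees with this. Next I'll measure the panel and the dots.

Run:
```python
from h import *
im=imaging.get_image("top"); g=cv2.cvtColor(im["color"],cv2.COLOR_RGB2GRAY)
m=np.zeros_like(g); m[150:230,250:380]=(g[150:230,250:380]>120)
hsv=cv2.cvtColor(im["color"],cv2.COLOR_RGB2HSV); m[hsv[...,1]>90]=0
c=max(cv2.findContours(m,0,2)[0],key=cv2.contourArea)
P=np.array([onz(im,u,v,.06)[:2] for u,v in c[:,0]],np.float32)
r=cv2.minAreaRect(P); print(r, cv2.boxPoints(r))
ims=imaging.get_image("side"); gs=cv2.cvtColor(ims["color"],cv2.COLOR_RGB2GRAY)
def dots(I,G,x0,x1,y0,y1,n):
    S=8; c=cv2.resize(G[y0:y1,x0:x1],None,fx=S,fy=S,interpolation=cv2.INTER_CUBIC)
    th=cv2.adaptiveThreshold(c,255,0,1,141,28)
    out=[]
    for k in cv2.findContours(th,0,2)[0]:
        a=cv2.contourArea(k)/S/S
        if .8<a<60:
            q=cv2.moments(k); u=x0+(q['m10']/q['m00']+.5)/S-.5; v=y0+(q['m01']/q['m00']+.5)/S-.5
            out.append((u,v,a,*onz(I,u,v,.06)[:2]))
    print(n); print(np.round(out,3))
dots(im,g,262,368,160,220,"top"); dots(ims,gs,255,355,165,285,"side")
a=cv2.resize(im["color"][145:235,245:385],None,fx=5.5,fy=5.5,interpolation=2)
cv2.imwrite("pics/topc.png",a[:,:,::-1])
b=cv2.resize(ims["color"][155:300,235:375],None,fx=4,fy=4,interpolation=2)
cv2.imwrite("pics/sidec.png",b[:,:,::-1])
```

```text
((0.5700311660766602, 0.10124897956848145), (0.1924813985824585, 0.33054015040397644), 3.8125882148742676) [[ 0.46301416  0.25975394]
 [ 0.48499277 -0.07005468]
 [ 0.6770482  -0.05725598]
 [ 0.6550696   0.27255264]]
top
[[ 3.56313e+02  2.19192e+02  3.96100e+00  4.86000e-01 -2.40000e-02]
 [ 3.13061e+02  1.96874e+02  1.60550e+01  5.48000e-01  1.04000e-01]
 [ 2.78448e+02  1.93011e+02  1.03900e+00  5.57000e-01  2.06000e-01]
 [ 2.68046e+02  1.86803e+02  8.52000e-01  5.74000e-01  2.37000e-01]
 [ 3.12697e+02  1.84980e+02  1.27810e+01  5.83000e-01  1.06000e-01]
 [ 2.73604e+02  1.76211e+02  2.92200e+00  6.06000e-01  2.22000e-01]
 [ 3.06187e+02  1.74856e+02  9.47700e+00  6.12000e-01  1.26000e-01]
 [ 2.83798e+02  1.70041e+02  4.85200e+00  6.25000e-01  1.92000e-01]
 [ 2.95688e+02  1.69455e+02  6.98400e+00  6.27000e-01  1.57000e-01]
 [ 3.24765e+02  1.67708e+02  9.18800e+00  6.34000e-01  7.20000e-02]
 [ 3.23946e+02  1.63342e+02  3.61700e+00  6.47000e-01  7.40000e-02]
 [ 2.69797e+02  1.59840e+02  4.31200e+00  6.54000e-01  2.35000e-01]]
side
[[ 2.60695e+02  2.84207e+02  1.91400e+00  6.07000e-01  3.0
[... 398 characters left out ...]
0e-01  1.91000e-01]
 [ 2.74525e+02  2.26787e+02  1.47030e+01  6.28000e-01  1.56000e-01]
 [ 2.86002e+02  2.17655e+02  1.85700e+01  6.13000e-01  1.24000e-01]
 [ 3.16904e+02  2.16316e+02  2.65160e+01  5.48000e-01  1.02000e-01]
 [ 3.01208e+02  2.13910e+02  2.11020e+01  5.84000e-01  1.04000e-01]
 [ 3.30497e+02  1.90230e+02  4.50550e+01  5.39000e-01  1.50000e-02]
 [ 3.54222e+02  1.85612e+02  9.53000e-01  4.90000e-01 -1.50000e-02]
 [ 3.30482e+02  1.84798e+02  3.74060e+01  5.44000e-01 -3.00000e-03]
 [ 3.52253e+02  1.73820e+02  1.02300e+00  5.03000e-01 -5.40000e-02]
 [ 3.13432e+02  1.64958e+02  3.94500e+00  6.01000e-01 -6.00000e-02]
 [ 2.88413e+02  1.64948e+02  1.21900e+00  6.60000e-01 -4.40000e-02]]
```

View pics/topc.png

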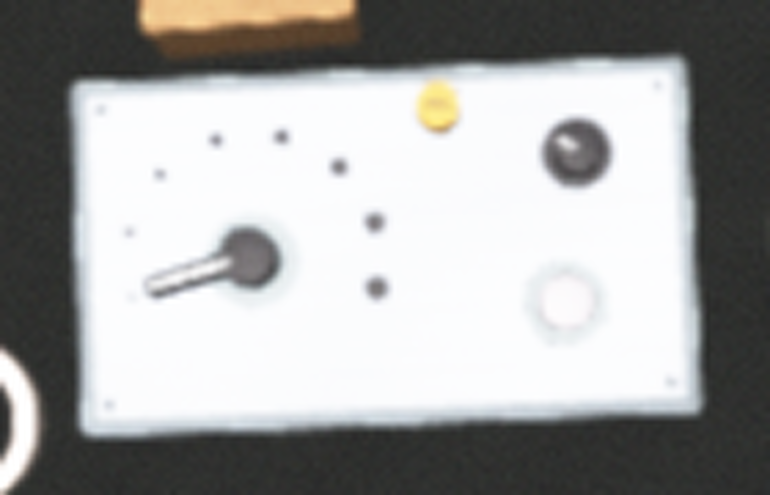

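View pics/sidec.png

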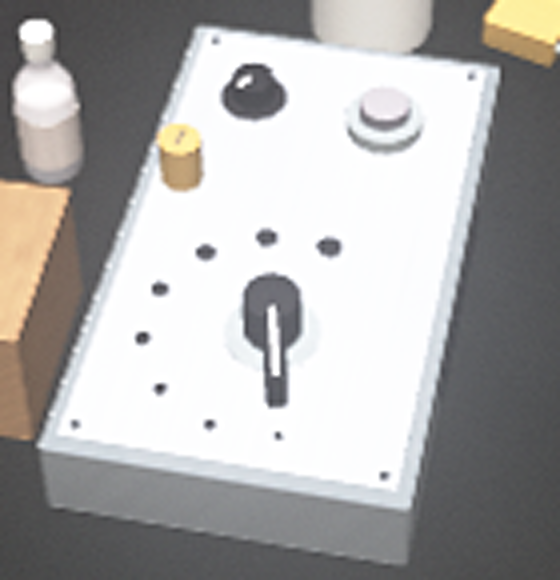

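The picture shows the lever at the first dot. Dot 1 is at (0.540, 0.233), dot 4 at (0.626, 0.191) and dot 8 at (0.548, 0.102). That puts the axis at about (0.562, 0.169) with the box yawed about +3.8°. Lock core, timer and start are clear of the lever's sweep. I'll move across with the fingers shut.

Request:
step_arm --pt "0 0 0 0.76 -0.58 0 255" --pt "0 0 0 0.76 -0.58 0 255" --pt "0 0 0 0.76 -0.58 0 255" --pt "0 0 0 0.76 -0.58 0 255" --pt "0 0 0 0.76 -0.58 0 255" --pt "0 0 0 0.76 -0.58 0 255" --pt "0 0 0 0.76 -0.58 0 255" --pt "0 0 0 0.76 -0.58 0 255"

```text
time: 0.87
ee_pos: [0.4009, -0.3366, 0.304]
orientation: [[0.926, 0.377, 0.0], [0.377, -0.926, -0.0], [-0.0, 0.0, -1.0]]
contact_force: [1.1, -0.2, 0.6]
opening: 0.003
grasp_force: 0.0
```

```bash
cat >> h.py <<'E'
AX=np.array([.562,.169]); PSI=np.radians(3.8)
def st(target=None):
    s=robot.sense(); R=np.asarray(s["orientation"]); p=np.asarray(s["ee_pos"])
    print("t",round(s["time"],2),"p",np.round(p,4),"yaw",np.round(np.degrees(np.arctan2(R[1,0],R[0,0])),2),"tilt",np.round(R[2],3),"q",np.round(s["qpos"],2),"F",np.round(s["contact_force"],2),"open",round(float(s["opening"]),2))
    if target is not None: print("tool shift units",np.round(R.T@(np.asarray(target)-p)/.04,2))
    return s,R,p
E
python3 - <<'E'
from h import *
st([.58,.22,.30])
im=imaging.get_image("top"); ims=imaging.get_image("side")
# start: two-ray closest point
a,b=ray(im,348.1,199.5),ray(ims,331.7,181.7); o1,o2=np.array(im["origin"]),np.array(ims["origin"])
t=np.linalg.lstsq(np.c_[a,-b],o2-o1,rcond=None)[0]; print("start",o1+a*t[0],o2+b*t[1])
# lever tip angle via top: tip at z=.092
for uv,I in(((272.6,197.5),im),((304,255.5),ims)):
    d=onz(I,*uv,.092)[:2]-AX; print("lever ang",np.degrees(np.arctan2(d[1],d[0])),np.hypot(*d))
# cap plan: box-frame guess
E
```

```text
t 0.87 p [ 0.4009 -0.3366  0.304 ] yaw 22.15 tilt [-0.  0. -1.] q [ 0.77  0.09 -0.16  1.76  0.01  1.29 -0.58] F [ 1.08 -0.21  0.56] open 0.0
tool shift units [  9.39 -11.2    0.1 ]
start [0.54172362 0.00184557 0.07529599] [0.54024111 0.0015849  0.07522915]
lever ang 113.21119289117988 0.052807202922704896
lever ang 109.05413186022305 0.07274087168855221
```

Request:
step_arm --pt "0 0 0 0.56 -0.82 0 255" --pt "0 0 0 0.56 -0.82 0 255" --pt "0 0 0 0.56 -0.82 0 255" --pt "0 0 0 0.56 -0.82 0 255" --pt "0 0 0 0.56 -0.82 0 255" --pt "0 0 0 0.56 -0.82 0 255" --pt "0 0 0 0.56 -0.82 0 255"

```text
time: 1.55
ee_pos: [0.4589, -0.0651, 0.3041]
orientation: [[0.926, 0.377, 0.0], [0.377, -0.926, -0.0], [0.0, 0.0, -1.0]]
contact_force: [1.7, -0.7, -0.1]
opening: -0.003
grasp_force: 0.0
```

Request:
step_arm --pt "0 0 0 0.56 -0.82 0 255" --pt "0 0 0 0.56 -0.82 0 255" --pt "0 0 0 0.56 -0.82 0 255" --pt "0 0 0 0.56 -0.82 0 255" --pt "0 0 0 0.56 -0.82 0 255" --pt "0 0 0 0.56 -0.82 0 255" --pt "0 0 0 0.56 -0.82 0 255"

```text
time: 2.13
ee_pos: [0.518, 0.2065, 0.304]
orientation: [[0.927, 0.376, 0.0], [0.376, -0.927, -0.0], [0.0, 0.0, -1.0]]
contact_force: [1.3, -0.4, -0.3]
opening: -0.0
grasp_force: 0.0
```

Request:
step_arm --pt "0 0 -1 0 0 0 255" --pt "0 0 -1 0 0 0 255" --pt "0 0 -1 0 0 0 255" --pt "0 0 -1 0 0 0 255" --pt "0 0 -1 0 0 0 255" --pt "0 0 -1 0 0 0 255" --pt "0 0 -1 0 0 0 255" --pt "0 0 -1 0 0 0 255"

```text
time: 2.8
ee_pos: [0.5178, 0.2047, 0.3037]
orientation: [[0.464, 0.886, -0.0], [0.886, -0.464, -0.0], [-0.0, -0.0, -1.0]]
contact_force: [-1.0, -0.1, 0.2]
opening: 0.001
grasp_force: 0.0
```

Request:
step_arm --pt "0 0 -1 0 0 0 255" --pt "0 0 -1 0 0 0 255" --pt "0 0 -1 0 0 0 255" --pt "0 0 -1 0 0 0 255" --pt "0 0 -1 0 0 0 255" --pt "0 0 -1 0 0 0 255" --pt "0 0 -1 0 0 0 255" --pt "0 0 -1 0 0 0 255"

```text
time: 3.47
ee_pos: [0.5179, 0.2047, 0.3038]
orientation: [[-0.214, 0.977, -0.0], [0.977, 0.214, -0.0], [-0.0, -0.0, -1.0]]
contact_force: [1.1, 0.2, 0.0]
opening: -0.001
grasp_force: 0.0
```

Request:
step_arm --pt "0 0 -1 0 0 0 255" --pt "0 0 -1 0 0 0 255" --pt "0 0 -1 0 0 0 255" --pt "0 0 -1 0 0 0 255" --pt "0 0 -1 0 0 0 255" --pt "0 0 -1 0 0 0 255" --pt "0 0 -1 0 0 0 255" --pt "0 0 -1 0 0 0 255"

```text
time: 4.13
ee_pos: [0.5179, 0.2046, 0.3038]
orientation: [[-0.792, 0.61, -0.0], [0.61, 0.792, -0.0], [0.0, -0.0, -1.0]]
contact_force: [0.1, -0.4, -0.4]
opening: 0.0
grasp_force: 0.0
```

Request:
step_arm --pt "0 0 -1 0 0 0 255" --pt "0 0 -1 0 0 0 255" --pt "0 0 -1 0 0 0 255" --pt "0 0 -1 0 0 0 255" --pt "0 0 -1 0 0 0 255" --pt "0 0 -1 0 0 0 255" --pt "0 0 -1 0 0 0 255" --pt "0 0 -1 0 0 0 255"

```text
time: 4.8
ee_pos: [0.5179, 0.2046, 0.3038]
orientation: [[-0.999, -0.042, -0.0], [-0.042, 0.999, -0.0], [0.0, -0.0, -1.0]]
contact_force: [-0.2, 0.1, -0.3]
opening: 0.001
grasp_force: 0.0
```

Request:
step_arm --pt "0 0 -1 0 0 0 255" --pt "0 0 -1 0 0 0 255" --pt "0 0 -1 0 0 0 255" --pt "0 0 0 0 0 0 255"

```text
time: 5.13
ee_pos: [0.5179, 0.2046, 0.3037]
orientation: [[-0.954, -0.298, -0.0], [-0.298, 0.954, 0.0], [0.0, 0.0, -1.0]]
contact_force: [-0.1, -0.3, -0.0]
opening: -0.001
grasp_force: 0.0
```

Run:
```python
from h import *
st([.517,.2085,.145])
```

```text
t 5.13 p [0.5179 0.2046 0.3037] yaw -162.65 tilt [ 0.  0. -1.] q [ 0.49  0.33 -1.15  1.65  0.31  1.36  1.17] F [-0.11 -0.31 -0.04] open -0.0
tool shift units [-0.01  0.1   3.97]
```

Request:
step_arm --pt "0 0 0 0 0.1 0.6 255" --pt "0 0 0 0 0 0.6 255" --pt "0 0 0 0 0 0.6 255" --pt "0 0 0 0 0 0.6 255" --pt "0 0 0 0 0 0.6 255" --pt "0 0 0 0 0 0.5 255" --pt "0 0 0 0 0 0.43 255" --pt "0 0 0 0 0 0 255"

```text
time: 5.8
ee_pos: [0.5151, 0.2077, 0.1434]
orientation: [[-0.956, -0.292, -0.005], [-0.292, 0.956, -0.002], [0.005, -0.0, -1.0]]
contact_force: [-0.9, -0.1, -0.1]
opening: 0.001
grasp_force: 0.0
```

```bash
cat >> h.py <<'E'
def rel():
    s,R,p=st(); d=p[:2]-AX; yaw=np.degrees(np.arctan2(R[1,0],R[0,0]))-90; L=np.radians(yaw)
    u=np.array([np.cos(L),np.sin(L)]); n=np.array([-u[1],u[0]])
    print("tool-lever dir",round(yaw%360,1),"radial mm",round(d@u*1e3,1),"tangential(ccw) mm",round(d@n*1e3,1),"=> lever at if touching (17mm), dot-index",round((PSI*57.2958+105-yaw)%360/30,2))
E
python3 - <<'E'
from h import *
rel()
ims=imaging.get_image("side")
b=cv2.resize(ims["color"][100:300,215:375],None,fx=3,fy=3,interpolation=2)
cv2.imwrite("pics/s1.png",b[:,:,::-1])
E
```

```text
t 5.8 p [0.5151 0.2077 0.1434] yaw -163.02 tilt [ 0.005 -0.    -1.   ] q [ 0.38  0.5  -1.03  1.83  0.48  1.09  1.03] F [-0.87 -0.15 -0.12] open 0.0
tool-lever dir 107.0 radial mm 50.7 tangential(ccw) mm 33.5 => lever at if touching (17mm), dot-index 0.06
```

View pics/s1.png

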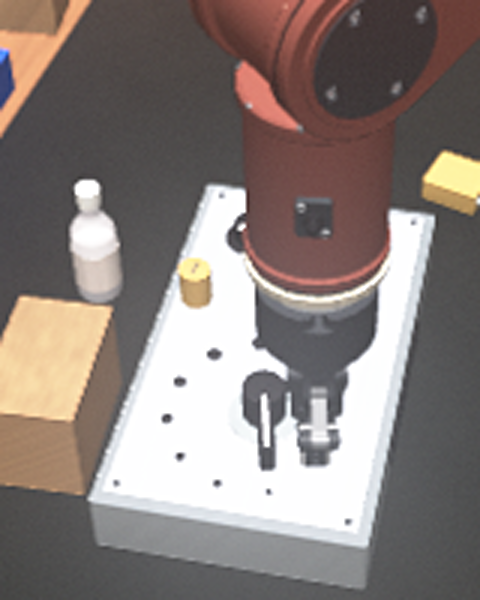

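The picture shows the closed fingers standing free beside the lever, on its counter-clockwise side. Next: close the gap and start turning.

Request:
step_arm --pt "0 0 -0.3 -0.1 0 0 255" --pt "0 0 0 -0.1 0 0 255" --pt "0 0 0 -0.1 0 0 255" --pt "0 0 0 -0.08 0 0 255" --pt "0 0 0 0 0 0 255"

```text
time: 6.27
ee_pos: [0.5316, 0.2141, 0.1474]
orientation: [[-0.948, -0.319, 0.001], [-0.319, 0.948, 0.0], [-0.001, 0.0, -1.0]]
contact_force: [-2.1, -0.6, 1.7]
opening: 0.0
grasp_force: 0.8
```

Request:
step_arm --pt "0 0 0.5 -0.056 0.018 0 255" --pt "0 0 0.5 -0.056 0.018 0 255" --pt "0 0 0.5 -0.056 0.018 0 255" --pt "0 0 0.5 -0.056 0.018 0 255"

```text
time: 6.6
ee_pos: [0.5386, 0.2186, 0.1469]
orientation: [[-0.989, -0.148, -0.001], [-0.148, 0.989, -0.001], [0.001, -0.001, -1.0]]
contact_force: [-2.6, -1.7, 0.7]
opening: -0.001
grasp_force: 1.2
```

Run:
```python
from h import *
rel()
```

```text
t 6.6 p [0.5386 0.2186 0.1469] yaw -171.48 tilt [ 0.001 -0.001 -1.   ] q [ 0.32  0.52 -0.98  1.77  0.48  1.11  0.89] F [-2.62 -1.67  0.66] open -0.0
tool-lever dir 98.5 radial mm 52.5 tangential(ccw) mm 15.8 => lever at if touching (17mm), dot-index 0.34
```

Request:
step_arm --pt "0 0 0.5 -0.056 0.016 0 255" --pt "0 0 0.5 -0.056 0.016 0 255" --pt "0 0 0.5 -0.056 0.016 0 255" --pt "0 0 0.5 -0.056 0.016 0 255" --pt "0 0 0.5 -0.056 0.016 0 255" --pt "0 0 0.5 -0.056 0.016 0 255" --pt "0 0 0.5 -0.056 0.016 0 255" --pt "0 0 0.5 -0.056 0.016 0 255"

```text
time: 7.27
ee_pos: [0.5567, 0.2241, 0.147]
orientation: [[-0.98, 0.199, 0.0], [0.199, 0.98, 0.0], [0.0, 0.0, -1.0]]
contact_force: [-2.0, 0.2, 0.4]
opening: 0.005
grasp_force: 0.9
```

Request:
step_arm --pt "0 0 0.5 -0.056 0.016 0 255" --pt "0 0 0.5 -0.056 0.016 0 255" --pt "0 0 0.5 -0.056 0.016 0 255" --pt "0 0 0.5 -0.056 0.016 0 255" --pt "0 0 0.5 -0.056 0.016 0 255" --pt "0 0 0.5 -0.056 0.016 0 255" --pt "0 0 0.5 -0.056 0.016 0 255" --pt "0 0 0.5 -0.056 0.016 0 255"

```text
time: 7.93
ee_pos: [0.5754, 0.2228, 0.147]
orientation: [[-0.853, 0.522, 0.0], [0.522, 0.853, 0.0], [-0.0, 0.001, -1.0]]
contact_force: [1.1, -1.5, -0.3]
opening: 0.001
grasp_force: 0.0
```

Run:
```python
from h import *
rel()
```

```text
t 7.93 p [0.5754 0.2228 0.147 ] yaw 148.53 tilt [-0.     0.001 -1.   ] q [ 0.19  0.53 -0.81  1.69  0.42  1.11  0.27] F [ 1.1  -1.47 -0.32] open 0.0
tool-lever dir 58.5 radial mm 52.9 tangential(ccw) mm 16.7 => lever at if touching (17mm), dot-index 1.68
```

Request:
step_arm --pt "0 0 0.5 -0.056 0.016 0 255" --pt "0 0 0.5 -0.056 0.016 0 255" --pt "0 0 0.5 -0.056 0.016 0 255" --pt "0 0 0.5 -0.056 0.016 0 255" --pt "0 0 0.5 -0.056 0.016 0 255" --pt "0 0 0.5 -0.056 0.016 0 255" --pt "0 0 0.5 -0.056 0.016 0 255" --pt "0 0 0.5 -0.056 0.016 0 255"

```text
time: 8.6
ee_pos: [0.5915, 0.2159, 0.147]
orientation: [[-0.624, 0.782, -0.001], [0.782, 0.624, 0.001], [0.001, -0.0, -1.0]]
contact_force: [-2.6, 0.3, 0.2]
opening: 0.002
grasp_force: 1.4
```

Request:
step_arm --pt "0 0 0.5 -0.056 0.016 0 255" --pt "0 0 0.5 -0.056 0.016 0 255" --pt "0 0 0.5 -0.056 0.016 0 255" --pt "0 0 0.5 -0.056 0.016 0 255" --pt "0 0 0.5 -0.056 0.016 0 255" --pt "0 0 0.5 -0.056 0.016 0 255" --pt "0 0 0.5 -0.056 0.016 0 255" --pt "0 0 0.5 -0.056 0.016 0 255"

```text
time: 9.27
ee_pos: [0.6055, 0.2023, 0.147]
orientation: [[-0.318, 0.948, 0.0], [0.948, 0.318, 0.001], [0.0, 0.0, -1.0]]
contact_force: [-0.4, 2.0, -0.4]
opening: 0.001
grasp_force: 0.7
```

Request:
step_arm --pt "0 0 0.5 -0.056 0.016 0 255" --pt "0 0 0.5 -0.056 0.016 0 255" --pt "0 0 0.5 -0.056 0.016 0 255" --pt "0 0 0.5 -0.056 0.016 0 255" --pt "0 0 0.5 -0.056 0.016 0 255" --pt "0 0 0.5 -0.056 0.016 0 255" --pt "0 0 0.5 -0.056 0.016 0 255" --pt "0 0 0.5 -0.056 0.016 0 255"

```text
time: 9.93
ee_pos: [0.6136, 0.1855, 0.147]
orientation: [[0.026, 1.0, 0.0], [1.0, -0.026, 0.0], [0.0, 0.0, -1.0]]
contact_force: [-0.5, 0.3, -0.1]
opening: 0.003
grasp_force: 0.0
```

Run:
```python
from h import *
rel()
ims=imaging.get_image("side")
b=cv2.resize(ims["color"][150:300,235:375],None,fx=4,fy=4,interpolation=2)
cv2.imwrite("pics/s2.png",b[:,:,::-1])
```

```text
t 9.93 p [0.6136 0.1855 0.147 ] yaw 88.54 tilt [ 0.  0. -1.] q [ 0.08  0.51 -0.58  1.63  0.3   1.09 -0.61] F [-0.47  0.28 -0.09] open 0.0
tool-lever dir 358.5 radial mm 51.2 tangential(ccw) mm 17.8 => lever at if touching (17mm), dot-index 3.68
```

View pics/s2.png

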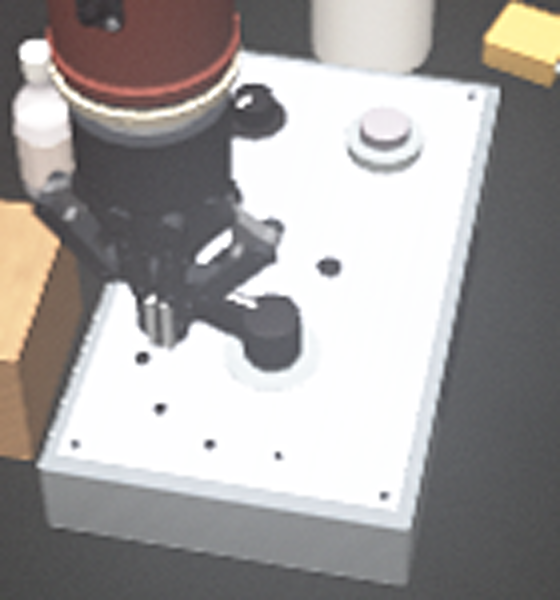

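The picture shows the lever at the fifth dot with the finger just behind it, as predicted. One more click.

Request:
step_arm --pt "0 0 0.5 -0.056 0.018 0 255" --pt "0 0 0.5 -0.056 0.018 0 255" --pt "0 0 0.5 -0.056 0.018 0 255" --pt "0 0 0.5 -0.056 0.018 0 255" --pt "0 0 0.5 -0.056 0.018 0 255" --pt "0 0 0.5 -0.056 0.018 0 255" --pt "0 0 0.5 -0.056 0.018 0 255" --pt "0 0 0.5 -0.056 0.018 0 255"

```text
time: 10.65
ee_pos: [0.616, 0.168, 0.147]
orientation: [[0.364, 0.931, 0.001], [0.931, -0.364, 0.002], [0.002, 0.0, -1.0]]
contact_force: [0.0, 2.8, -1.6]
opening: 0.001
grasp_force: 1.4
```

Request:
step_arm --pt "0 0 0.5 -0.056 0.018 0 255" --pt "0 0 0.5 -0.056 0.018 0 255" --pt "0 0 0.5 -0.056 0.018 0 255" --pt "0 0 0 0 0 0 255"

```text
time: 10.98
ee_pos: [0.6153, 0.1596, 0.1469]
orientation: [[0.484, 0.875, 0.0], [0.875, -0.484, -0.0], [0.0, 0.0, -1.0]]
contact_force: [0.1, -0.9, 0.2]
opening: -0.0
grasp_force: 0.0
```

Run:
```python
from h import *
rel()
ims=imaging.get_image("side")
b=cv2.resize(ims["color"][150:300,235:375],None,fx=4,fy=4,interpolation=2)
cv2.imwrite("pics/s3.png",b[:,:,::-1])
```

```text
t 10.98 p [0.6153 0.1596 0.1469] yaw 61.08 tilt [ 0.  0. -1.] q [ 0.05  0.47 -0.49  1.65  0.25  1.08 -1.01] F [ 0.15 -0.94  0.22] open -0.0
tool-lever dir 331.1 radial mm 51.2 tangential(ccw) mm 17.5 => lever at if touching (17mm), dot-index 4.59
```

View pics/s3.png

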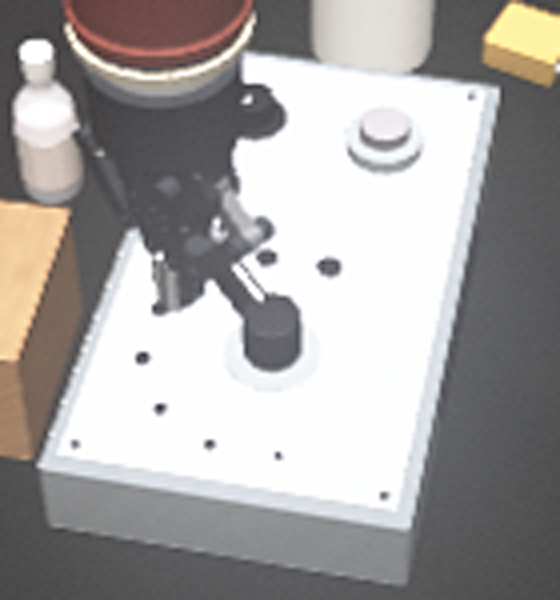

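The force dropped to about zero and the lever now points ahead, at the sixth dot. I'll back off, rise and check it from the top camera.

Request:
step_arm --pt "0 0 0 0.15 0 0 255" --pt "0 0 0 0.15 0 0 255" --pt "0 0 0 0 0 -0.4 255" --pt "0 0 0 0 0 -0.5 255" --pt "0 0 0 0 0 -0.5 255" --pt "0 0 0 0 0 -0.5 255" --pt "0 0 0 0 0 -0.4 255" --pt "0 0 0 0 0 0 255"

```text
time: 11.7
ee_pos: [0.6225, 0.172, 0.2427]
orientation: [[0.481, 0.877, 0.005], [0.877, -0.481, 0.002], [0.004, 0.004, -1.0]]
contact_force: [1.3, 0.8, 1.1]
opening: 0.001
grasp_force: 0.0
```

Run:
```python
from h import *
s,R,p=st([.541,.0017,.20])
```

```text
t 11.7 p [0.6225 0.172  0.2427] yaw 61.26 tilt [ 0.004  0.004 -1.   ] q [ 0.05  0.41 -0.51  1.54  0.2   1.25 -0.99] F [1.26 0.76 1.13] open 0.0
tool shift units [-4.72  0.26  1.05]
```

Request:
step_arm --pt "0 0 0 -0.67 0.04 0 255" --pt "0 0 0 -0.67 0.04 0 255" --pt "0 0 0 -0.67 0.04 0 255" --pt "0 0 0 -0.67 0.04 0 255" --pt "0 0 0 -0.67 0.04 0.2 255" --pt "0 0 0 -0.67 0.04 0.4 255" --pt "0 0 0 -0.67 0.04 0.4 255" --pt "0 0 0 0 0 0 255"

```text
time: 12.37
ee_pos: [0.5372, -0.0046, 0.195]
orientation: [[0.486, 0.874, -0.006], [0.874, -0.486, -0.002], [-0.005, -0.004, -1.0]]
contact_force: [-0.2, -0.8, -0.6]
opening: 0.0
grasp_force: 0.0
```

Run:
```python
from h import *
s,R,p=st([.541,.0017,.16])
ims=imaging.get_image("side");im=imaging.get_image("top")
b=cv2.resize(ims["color"][130:300,235:395],None,fx=3,fy=3,interpolation=2)
a=cv2.resize(im["color"][145:235,250:340],None,fx=3,fy=3,interpolation=2)
o=np.zeros((510,750,3),np.uint8); o[:,:480]=b; o[:270,480:]=a
cv2.imwrite("pics/s4.png",o[:,:,::-1])
```

```text
t 12.37 p [ 0.5372 -0.0046  0.195 ] yaw 60.9 tilt [-0.005 -0.004 -1.   ] q [ 0.33  0.23 -0.45  1.85  0.11  1.09 -0.68] F [-0.16 -0.8  -0.58] open 0.0
tool shift units [0.19 0.01 0.87]
```

View pics/s4.png

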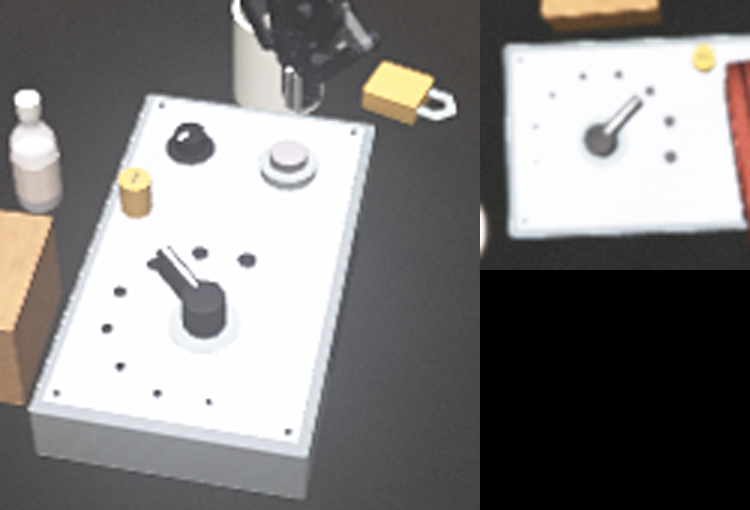

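The lever points at the sixth dot: in the top inset its tip is at (640,100) and the dot at (650,91). Now to descend onto the start button.

Request:
step_arm --pt "0 0 0 0 0 0 255" --pt "0 0 0 0.05 0 0.3 255" --pt "0 0 0 0 0 0.3 255" --pt "0 0 0 0 0 0 255" --pt "0 0 0 0 0 0 255"

```text
time: 12.88
ee_pos: [0.5408, 0.0031, 0.1735]
orientation: [[0.481, 0.877, -0.002], [0.877, -0.481, 0.0], [-0.001, -0.002, -1.0]]
contact_force: [0.9, -0.5, -1.1]
opening: 0.001
grasp_force: 0.0
```

Run:
```python
from h import *
s,R,p=st([.541,.0017,.15])
```

```text
t 12.88 p [0.5408 0.0031 0.1735] yaw 61.23 tilt [-0.001 -0.002 -1.   ] q [ 0.31  0.26 -0.45  1.86  0.13  1.05 -0.7 ] F [ 0.92 -0.5  -1.07] open 0.0
tool shift units [-0.03  0.02  0.59]
```

Request:
step_arm --pt "0 0 0 -0.03 0.02 0.2 255" --pt "0 0 0 0 0 0.2 255" --pt "0 0 0 0 0 0.05 255" --pt "0 0 0 0 0 0.05 255" --pt "0 0 0 0 0 0.05 255" --pt "0 0 0 0 0 0 255" --pt "0 0 0 0 0 0 255"

```text
time: 13.47
ee_pos: [0.5414, 0.0009, 0.1529]
orientation: [[0.482, 0.876, -0.0], [0.876, -0.482, -0.0], [-0.0, -0.0, -1.0]]
contact_force: [-1.5, -0.6, 2.1]
opening: -0.002
grasp_force: 1.2
```

Request:
step_arm --pt "0 0 0 0 0 0.05 255" --pt "0 0 0 0 0 0.05 255" --pt "0 0 0 0 0 0 255" --pt "0 0 0 0 0 0 255"

```text
time: 13.8
ee_pos: [0.5417, 0.001, 0.149]
orientation: [[0.482, 0.876, 0.001], [0.876, -0.482, 0.0], [0.0, 0.001, -1.0]]
contact_force: [-1.4, 0.6, 5.0]
opening: -0.001
grasp_force: 2.3
```

Request:
step_arm --pt "0 0 0 0 0 0.04 255" --pt "0 0 0 0 0 0.02 255" --pt "0 0 0 0 0 0 255" --pt "0 0 0 0 0 0 255"

```text
time: 14.13
ee_pos: [0.5418, 0.001, 0.1484]
orientation: [[0.482, 0.876, 0.001], [0.876, -0.482, -0.001], [-0.0, 0.001, -1.0]]
contact_force: [-8.8, -1.3, 24.8]
opening: 0.001
grasp_force: 12.3
```

The button bottomed out: about 5 N at full travel, then a hard stop. Now to release it.

Request:
step_arm --pt "0 0 0 0 0 -0.2 255" --pt "0 0 0 0 0 -0.4 255" --pt "0 0 0 0 0 -0.6 255" --pt "0 0 0 0 0 -0.6 255" --pt "0 0 0 0 0 -0.6 255" --pt "0 0 0 0 0 -0.6 255" --pt "0 0 0 0 0 0 255" --pt "0 0 0 0 0 0 255"

```text
time: 14.8
ee_pos: [0.5422, 0.0011, 0.2675]
orientation: [[0.482, 0.876, 0.003], [0.876, -0.482, -0.0], [0.001, 0.003, -1.0]]
contact_force: [0.8, 0.7, -0.5]
opening: 0.0
grasp_force: 0.0
```

Run:
```python
from h import *
st()
ims=imaging.get_image("side")
b=cv2.resize(ims["color"][130:300,215:395],None,fx=3,fy=3,interpolation=2)
cv2.imwrite("pics/s5.png",b[:,:,::-1])
```

```text
t 14.8 p [0.5422 0.0011 0.2675] yaw 61.16 tilt [ 0.001  0.003 -1.   ] q [ 0.33  0.17 -0.46  1.76  0.08  1.23 -0.65] F [ 0.83  0.66 -0.48] open 0.0
```

View pics/s5.png

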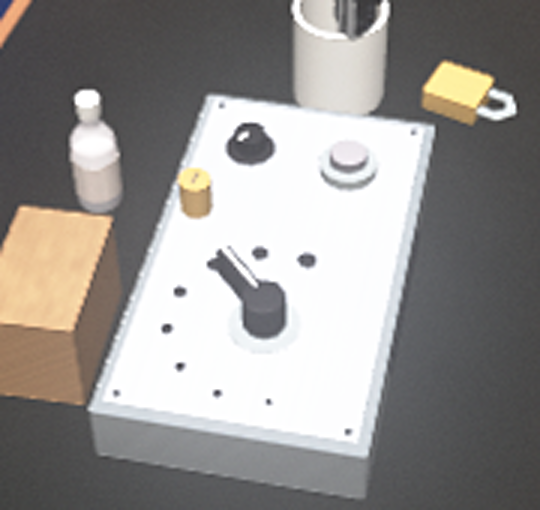

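The picture shows the lever still at the sixth dot (215,262), the start cap up at (349,155), the bystanders in place and the arm clear.

```bash
python3 -c "
from plant import workorder
print(workorder.finish_job())"
```

```text
the job is handed in; nothing more can be done
None
```

The job is handed in (no verdict came back): the speed selector rests at the sixth dot, start was pressed fully down once there and is up again, and the timer knob and bystanders look unmoved in the last picture.

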